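# Slide the pen tin between the pen trays to the till mat

## Robot

A 6-joint arm with a two-finger parallel gripper is mounted at the origin on the work surface. World frame = base frame: x ahead of the robot, y to its left, z up, the work surface at z = 0. Lengths are in m, angles in rad, forces in N, time in s.
With the tool pointing down it reaches from about 0.3 to 0.85 m from the base axis. Payload 5.4 kg.
Tool frame: the origin (TCP) lies at the very end of the fingers, on their centre line; the grasp point (between the pads) lies 19 mm behind it; z points along the fingers, y is the line along which they close (so a half turn about z gives the same grasp; the last joint's range is limited). The gripper opens to 85 mm and grips with 20 to 120 N. Pads are 22 mm wide; open, the fingers measure 114 mm over their backs; the gripper's body (76 mm by 85 mm) begins 54 mm behind the grasp point. The pads swing forward as they close: fully open they stand 13 mm farther back than shut.
Start: joints at [0.976, 0.158, 1.597, -0, 1.386, -0.21], TCP at [0.216, 0.533, 0.201] pointing down, gripper open.
Joint ranges: [-2.91, 2.91], [-0.94, 2.29], [0.18, 2.7], [-1.29, 4.43], [0.17, 2.64], [-3, 3]. Speed limits (rad/s): [2.57, 2.57, 3.14, 3.14, 3.14, 3.14].

## Interface

Orientations are given as a unit quaternion [w, x, y, z].
In Python, from cell import sensors, optics, ticket gives the robot as it stands.
- The arm moves only by the shell command python3 -m jog 'ROWS' [FORCE]. ROWS is a JSON object of lists of equal length, an entry for each row: "xyz": the shift along the tool's x, y, z each as a share of 40 cm, from -1 to 1, a list of three; "spin": the turn about the tool's z as a share of pi rad, from -1 to 1; "jaw": the closure, from 0 (fully open) to 1 (shut). A call has 1 to 5 rows; each row shifts and turns the commanded pose from where the row before left it, along the tool's axes as they then stand; what a row does not reach is not made up. A row lasts 1/8 s, in which the tool goes at most 62.5 mm and 10.7 degrees, less where a joint would pass 70% of its speed; a pose out of reach is approached as far as the arm can. A call with a number of a shift or a turn outside -1 to 1 is refused whole. A call with a gripper value outside its range is refused whole. The fingers move at their own pace and stop on an object; FORCE is the grip in N (left out, the last holds). Time passes only in rows, so rows that do not move let the fingers close. It gives the time, the measured TCP pose, the force, the opening and the grip force at its end, in the units of the state.
- sensors.sense(): the state, without advancing time (a new reading comes with each control period).
- optics.grab_frame(name): name is "side" or "top"; returns the picture (420x560x3 uint8, red, green, blue); there is no depth.
- optics.calibration(name): a dict with "intrinsics" (3x3 intrinsics, pixels), "cam_to_world" (4x4, takes a point from camera to world coordinates). Camera axes: x right, y up, looking along -z (the intrinsics and any distortion apply to the point x, -y, -z); pixel columns grow to the right and rows downward; lengths in m; the calibration is good to about 2 mm. A picture is of the moment at which its call begins. calibration takes no time and is no camera call.
- ticket.hand_in(): hands the job in; it is judged then, once.
The state is a dict: "time_s": time; "joint_positions": joint angles; "qvel": joint speeds; "joint_efforts": joint torques, N m; "tool_pos": TCP position; "ee_rot": TCP orientation; "force": force on the tool from outside, world axes, zero at the start; "torque": the same for the moment, N m; "gripper_width": finger opening in m; "finger_force": force on a finger pad.
Only numpy, scipy, OpenCV 4.12 (cv2) and the standard library are available. Lean on these libraries where they do the work, as an engineer would, in place of code of your own. Each camera call takes 0.05 s, during which the arm holds its last target. There are 200 camera calls.

## Task

Push the flat metal pen tin along the counter, lengthwise through the narrow gap between the two fixed pen trays, and on until it lies wholly on the dark till mat on the other side. Keep the tin flat on the counter the whole way, never lifting or tipping it, and leave the other things on the counter where they are. Finish clear of everything.

Things in the scene. Friction and masses are not known exactly. Their poses are not given: they have to be found in the camera images.
- trays: two low clear acrylic pen trays with white corner posts and white pens lying in them, fixed to the counter with a straight gap between them. Origin on the counter in the middle of the gap. Own y axis runs along the passage, own x across it. The gap is 98 mm wide (x -49 to +49) and 110 mm long (y -55 to +55); trays 45 mm high, each extends 140 mm outward in x from the gap; corners at the gap's mouths are rounded 12 mm
- tin: flat plain metal pen tin, loose, about 0.2 to 0.45 kg, 90 mm (own x) by 120 mm (own y) by 28 mm high, upright corners rounded 10 mm. Origin at the centre of its underside. It starts on one side of the trays (either side in y), up to 0.6 rad askew to the passage; only its 90 mm width fits the gap
- mat: dark grey till mat, the only mat, lying on the counter on the other side of the trays from the tin, in line with the gap to within 10 mm; 160 mm (own x, across) by 200 mm (own y), under 1 mm thick, flush: the tin slides onto it without a step. Origin at its centre
- tin_corner0 (a point): corner of the tin's underside, at own x +43 mm, y +58 mm from its origin
- tin_corner1 (a point): corner of the tin's underside, at own x +43 mm, y -58 mm from its origin
- tin_corner2 (a point): corner of the tin's underside, at own x -43 mm, y +58 mm from its origin
- tin_corner3 (a point): corner of the tin's underside, at own x -43 mm, y -58 mm from its origin
- eraser: bystander, loose: white eraser block 25 x 58 x 14 (mm); origin at the centre of its underside; to be left alone
- glue: bystander, loose: small green glue bottle standing up, 30 across, 90 high (mm); origin at the centre of its underside; to be left alone
- tape: bystander, loose: flat roll of tape, 58 across, 19 high (mm); origin at the centre of its underside; to be left alone
- stapler: bystander, loose: black and grey stapler 30 x 110 x 47 (mm); origin at the centre of its underside; to be left alone
- marker: bystander, loose: black marker lying flat, 14 x 120 x 14 (mm); origin at the centre of its underside; to be left alone
- notepad: bystander, loose: block of note paper 90 x 90 x 30 (mm); origin at the centre of its underside; to be left alone
- pen_cup: bystander, loose: dark cup of pens, 76 across, cup 90 high, pens to 170 (mm); origin at the centre of its underside; to be left alone
Things that resemble listed ones, but are neither listed nor needed, are in the scene too. What is shaped like the tin but green or red is not meant.

How it is judged:
On the way:
1. the tin is in the gap between the two trays (x of tin in the frame of trays between -0.012 and 0.012 m and y of tin in the frame of trays between -0.03 and 0.03 m and height (world z) of tin below 0.006 m).
At the end, for the whole second after the job is handed in: The whole underside of the tin (all four corners) lies within the 160 x 200 mm outline of the mat, flat on the counter (under 4 mm up, tilted under 0.05 rad), at rest, and every bystander within 30 mm of where it began (x of tin_corner0 in the frame of mat between -0.08 and 0.08 m and y of tin_corner0 in the frame of mat between -0.1 and 0.1 m and x of tin_corner1 in the frame of mat between -0.08 and 0.08 m and y of tin_corner1 in the frame of mat between -0.1 and 0.1 m and x of tin_corner2 in the frame of mat between -0.08 and 0.08 m and y of tin_corner2 in the frame of mat between -0.1 and 0.1 m and x of tin_corner3 in the frame of mat between -0.08 and 0.08 m and y of tin_corner3 in the frame of mat between -0.1 and 0.1 m and height (world z) of tin below 0.004 m and angle between tin's own z axis and vertical below 0.05 rad and linear speed of tin below 0.01 m/s and distance of each of eraser, glue, tape, stapler, marker, notepad, pen_cup from where it was at the start of the episode below 0.03 m); the robot touches nothing.
It fails at once if the tin is lifted or tipped (its origin more than 10 mm up, or tilted over 0.17 rad) (height (world z) of tin above 0.01 m or angle between tin's own z axis and vertical above 0.17 rad).
It fails at once if another thing on the counter is displaced by more than 30 mm (distance of any of eraser, glue, tape, stapler, marker, notepad, pen_cup from where it was at the start of the episode above 0.03 m).
It also fails if it takes over 64 s, if anything falls off the work surface, if the arm or the gripper's body presses on something with over 40 N, if the wrist force passes 120 N, or if a joint passes its speed limit or range.

## Working session

There is one attempt and no reset: what is moved stays moved. The work goes in short steps, Python scripts to look and compute and a shell command to move; the robot and the scene stay as the last step left them, time stands still between calls to the robot, and variables do not carry over. Pictures are saved under pics/ and viewed, at most 10 in all, crops included, and the job is handed in when it is done.

```bash
mkdir -p pics; ls; python3 - <<'E'
from cell import sensors, optics
import cv2, numpy as np
s=sensors.sense(); print(s)
for n in("top","side"):
    im=optics.grab_frame(n); cv2.imwrite(f"pics/{n}0.png",im[:,:,::-1]); c=optics.calibration(n); print(n,c)
E
```

```text
pics
{'time_s': 0.0, 'joint_positions': array([ 9.75896603e-01,  1.59077158e-01,  1.59824528e+00,  1.75398711e-05,
        1.38617863e+00, -2.10087564e-01]), 'qvel': array([-0.00077817, -0.00050606,  0.00023013, -0.00032194,  0.00060665,
       -0.0016877 ]), 'joint_efforts': array([-3.38163873e-04, -3.96004021e+01, -3.31419539e+01, -4.22993699e-04,
        8.64024652e-03, -9.25931545e-06]), 'tool_pos': array([0.21547836, 0.53239167, 0.20019462]), 'ee_rot': array([-3.81706048e-04,  1.91222627e-01,  9.81546227e-01, -8.74575572e-04]), 'force': array([-0.03989558,  0.05226267,  0.16095673]), 'torque': array([-0.00357129, -0.08737361, -0.02291245]), 'finger_force': 0.0, 'gripper_width': 0.0849417355351382}
top {'intrinsics': array([[487.25767205,   0.        , 273.24315244],
       [  0.        , 487.25767205, 207.92743626],
       [  0.        ,   0.        ,   1.        ]]), 'cam_to_world': array([[ 0.02522378,  0.99746739, -0.06650234,  0.4758594 ],
       [-0.99956846,  0.02616688,  0.01334872,  0.01848421],
       [ 0.01505507,  0.06613694,  0.99769697,  1.30084881],
       [ 0.        ,  0.        ,  0.        ,  1.        ]])}
side {'intrinsics': array([[428.37766648,   0.        , 285.80770504],
       [  0.        , 428.37766648, 209.210591  ],
       [  0.        ,   0.        ,   1.        ]]), 'cam_to_world': array([[-0.88873029,  0.29189854, -0.35348793,  0.06682368],
       [-0.45829666, -0.54709331,  0.70046633,  0.92931524],
       [ 0.01107421,  0.78452798,  0.61999452,  0.84137535],
       [ 0.        ,  0.        ,  0.        ,  1.        ]])}
```

View pics/top0.png

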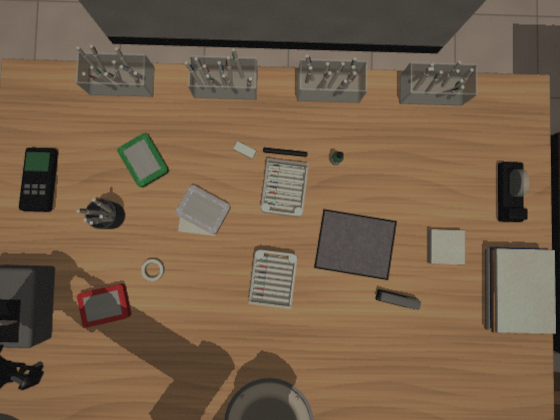

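View pics/side0.png

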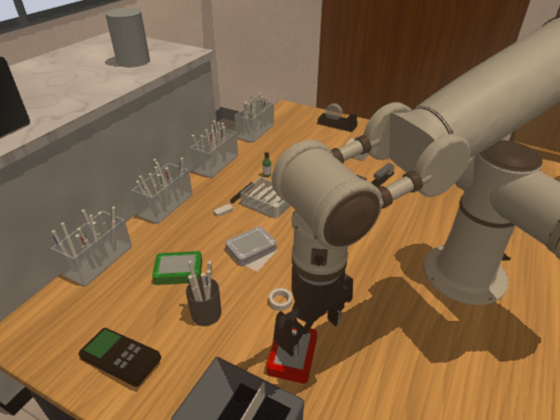

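The top view shows the plain tin at about (203,209) on a scrap of paper, the trays at (285,187) and (273,279), and the mat at (355,244). The decoys are green at (143,160) and red at (104,305). The side view shows the same layout with the arm to the right.

```bash
cat > h.py <<'E'
import numpy as np, cv2
from cell import sensors, optics
C={n:optics.calibration(n) for n in("top","side")}
def ray(n,uv,z):
    K,T=C[n]["intrinsics"],C[n]["cam_to_world"]
    uv=np.atleast_2d(uv).astype(float)
    d=np.c_[(uv[:,0]-K[0,2])/K[0,0],-(uv[:,1]-K[1,2])/K[1,1],-np.ones(len(uv))]@T[:3,:3].T
    o=T[:3,3]; return (o+d*((z-o[2])/d[:,2])[:,None])[:,:2]
def pix(n,P):
    K,T=C[n]["intrinsics"],C[n]["cam_to_world"]
    c=(np.atleast_2d(P)-T[:3,3])@T[:3,:3]
    return np.c_[K[0,0]*c[:,0]/-c[:,2]+K[0,2],-K[1,1]*c[:,1]/-c[:,2]+K[1,2]]
E
python3 - <<'E'
import cv2
im=cv2.imread("pics/top0.png")
c=im[145:315,165:405]; cv2.imwrite("pics/crop0.png",cv2.resize(c,None,fx=3.33,fy=3.33,interpolation=cv2.INTER_CUBIC))
hsv=cv2.cvtColor(im,cv2.COLOR_BGR2HSV)
for p in[(203,209),(185,228),(190,195),(220,210),(355,244),(320,240),(300,240),(260,230),(199,188),(250,280)]: print(p,hsv[p[1],p[0]])
E
```

```text
(203, 209) [ 20  24 125]
(185, 228) [ 24  35 153]
(190, 195) [ 17  27 130]
(220, 210) [ 21  27 125]
(355, 244) [13 28 83]
(320, 240) [ 5 24 63]
(300, 240) [ 14 117 144]
(260, 230) [ 15 120 149]
(199, 188) [ 13  46 116]
(250, 280) [ 15 112 114]
```

View pics/crop0.png

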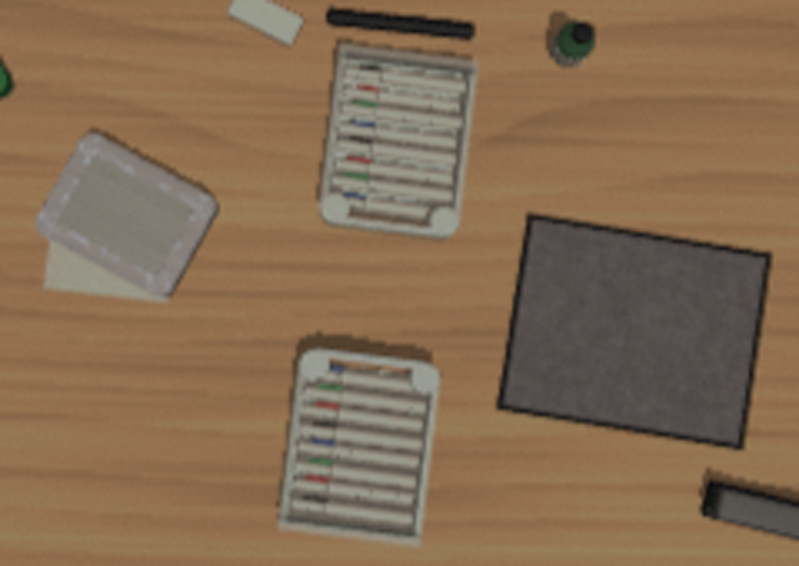

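The crop shows the tin's corners (crop pixels) at (90,130), (217,200), (168,297) and (38,222). The trays' gap edges are (325,222)-(458,237) and (300,350)-(440,365). The mat's corners are (528,214), (770,254), (742,448) and (498,408).

```bash
cat >> h.py <<'E'
def rect(P):
    (c,s,a)=cv2.minAreaRect((P*1000).astype(np.float32)); b=cv2.boxPoints((c,s,a))
    e=b[1]-b[0] if np.linalg.norm(b[1]-b[0])>np.linalg.norm(b[2]-b[1]) else b[2]-b[1]
    if e[1]>0:e=-e
    return np.array(c)/1000,sorted(s),np.arctan2(e[1],e[0])
E
python3 - <<'E'
from h import *
f=lambda L:np.array(L)/3.33+[165,145]-0.35
np.set_printoptions(precision=4,suppress=True)
U=ray("top",f([(338,42),(477,60),(460,237),(322,222)]),.045);L=ray("top",f([(302,350),(440,365),(420,545),(280,530)]),.045)
print("U",U,rect(U));print("L",L,rect(L))
im=cv2.imread("pics/top0.png");h=cv2.cvtColor(im,cv2.COLOR_BGR2HSV)
def big(m,x0,x1,y0,y1):
    k=np.zeros_like(m);k[y0:y1,x0:x1]=m[y0:y1,x0:x1];k=cv2.morphologyEx(k,cv2.MORPH_OPEN,np.ones((3,3)))
    return max(cv2.findContours(k,0,1)[0],key=cv2.contourArea)[:,0]
m=((h[...,1]<70)&(h[...,2]<105)).astype(np.uint8)
M=rect(ray("top",big(m,310,405,200,285),0));print("mat",M)
t=((h[...,1]<75)).astype(np.uint8); t[215:240,165:200]=0
print("tin mask",rect(ray("top",big(t,170,240,175,245),.028)))
T=rect(ray("top",f([(90,130),(217,200),(168,297),(38,222)]),.028));print("tin eye",T)
print("paper",ray("top",f([(45,287),(168,299)]),0))
O=(rect(U)[0]+rect(L)[0])/2; ax=rect(U)[0]-rect(L)[0]; th=np.arctan2(ax[1],ax[0])-np.pi/2
print("gap origin",O,"sep",np.linalg.norm(ax),"passage dir",th)
for n,p in(("tin",T),("mat",M)):
    d=p[0]-O; print(n,"along,left",d@[np.cos(th),np.sin(th)],d@[-np.sin(th),np.cos(th)],p[2]-th)
for n,uv in dict(tape=(152,270),eraser=(245,150),marker=(285,152),stapler=(398,300)).items():print(n,ray("top",[uv],.015))
E
```

```text
U [[ 0.6911  0.0235]
 [ 0.6799 -0.0855]
 [ 0.5411 -0.0751]
 [ 0.55    0.0322]] (array([ 0.6161, -0.0258]), [109.46560668945312, 142.20083618164062], np.float32(-0.07448266))
L [[ 0.4508  0.0449]
 [ 0.4419 -0.0618]
 [ 0.3043 -0.0495]
 [ 0.3132  0.0579]] (array([ 0.3775, -0.0019]), [107.79259490966797, 138.8995361328125], np.float32(-0.08913337))
mat (array([ 0.4719, -0.2195]), [156.07630920410156, 196.2407684326172], np.float32(-1.707622))
tin mask (array([0.5475, 0.1887]), [103.10614013671875, 121.80071258544922], np.float32(-2.049164))
tin eye (array([0.5539, 0.1839]), [84.91445922851562, 117.8614273071289], np.float32(-2.0487313))
paper [[0.4949 0.2524]
 [0.4878 0.154 ]]
gap origin [ 0.4968 -0.0139] sep 0.23978784842413034 passage dir -1.670705907064975
tin along,left -0.20252963587577558 0.037083794429781006 -0.37802541999190975
mat along,left 0.2070760727977976 -0.004260395223981382 -0.036916144174038656
tape [[0.3907 0.3139]]
eraser [[0.7142 0.0804]]
marker [[ 0.7118 -0.0263]]
stapler [[ 0.3283 -0.3319]]
```

```bash
cat >> h.py <<'E'
O=np.array([.4968,-.0139]); TH=-1.668
F=np.array([np.cos(TH),np.sin(TH)]); LF=np.array([-F[1],F[0]])
def W(a,l): return O+a*F+l*LF           # passage (along,left) -> world
def A(p): d=np.asarray(p)[:2]-O; return np.array([d@F,d@LF])
def tool():
    s=sensors.sense(); w,x,y,z=s["ee_rot"]; R=cv2.Rodrigues(np.zeros(3))[0]
    from scipy.spatial.transform import Rotation as Q
    R=Q.from_quat([x,y,z,w]).as_matrix(); return s,R
def go(xy,z,ya):  # ya: world angle of tool y (mod pi)
    s,R=tool(); cur=np.arctan2(R[1,1],R[0,1]); d=(ya-cur+np.pi/2)%np.pi-np.pi/2
    c,sn=np.cos(d),np.sin(d); R2=np.array([[c,-sn,0],[sn,c,0],[0,0,1]])@R
    v=np.r_[xy,z]-s["tool_pos"]
    print("t",round(s["time_s"],2),"pos",s["tool_pos"].round(4),"A",A(s["tool_pos"]).round(4),"ya",round(cur,3),"spin",round(-d/np.pi,4),"xyz after",(R2.T@v/.4).round(4),"before",(R.T@v/.4).round(4),"F",s["force"].round(1),"w",s["gripper_width"].round(4))
E
python3 - <<'E'
from h import *
h=-2.049; T=np.array([.5535,.1842]); l=np.array([-np.sin(h),np.cos(h)])
p=T+l*.071; print(p,A(T)); go(p,.10,h)
E
```

```text
[0.61653543 0.15152686] [-0.20266763  0.03720661]Traceback (most recent call last):
  File "<stdin>", line 3, in <module>
  File "h.py", line 30, in go
    print("t",round(s["time_s"],2),"pos",s["tool_pos"].round(4),"A",A(s["tool_pos"]).round(4),"ya",round(cur,3),"spin",round(-d/np.pi,4),"xyz after",(R2.T@v/.4).round(4),"before",(R.T@v/.4).round(4),"F",s["force"].round(1),"w",s["gripper_width"].round(4))
                                                                                                                                                                                                                                   ^^^^^^^^^^^^^^^^^^^^^^^^
AttributeError: 'float' object has no attribute 'round'
```

```bash
sed -i 's/s\["gripper_width"\].round(4)/round(s["gripper_width"],4)/' h.py
python3 - <<'E'
from h import *
go([.6165,.1515],.10,-2.049)
E
```

```text
t 0.1 pos [0.2155 0.5324 0.2003] A [-0.5165 -0.333 ] ya 1.186 spin 0.0297 xyz after [-1.3284 -0.3838  0.251 ] before [-1.2868 -0.506   0.2512] F [ 0.1 -0.6  0.1] w 0.0852
```

```bash
python3 -m jog '{"xyz":[[0,-0.13,0],[0,-0.13,0],[-0.05,-0.124,0],[-0.14,0,0],[-0.14,0,0]],"spin":[0.03,0,0,0,0],"jaw":[0.3,0.3,0.3,0.3,0.3]}' | tail -c 300; python3 -m jog '{"xyz":[[-0.14,0,0],[-0.14,0,0],[-0.14,0,0],[-0.14,0,0],[-0.14,0,0]],"spin":[0,0,0,0,0],"jaw":[0.3,0.3,0.3,0.3,0.3]}'| tail -c 300;  python3 -m jog '{"xyz":[[-0.14,0,0],[-0.1,0,0],[0,0,0]],"spin":[0,0,0],"jaw":[0.3,0.3,0.3]}'
python3 - <<'E'
from h import *
go([.6165,.1515],.008,-2.049)
E
```

```text
time_s: 0.72
tool_pos: [0.267, 0.3327, 0.2011]
ee_rot: [0.0, 0.237, 0.972, 0.0]
force: [1.0, 1.4, 0.3]
gripper_width: 0.0595
finger_force: 0.0
time_s: 1.35
tool_pos: [0.5164, 0.2035, 0.2007]
ee_rot: [-0.0, 0.237, 0.971, -0.0]
force: [-0.9, 1.1, 0.2]
gripper_width: 0.0596
finger_force: 0.0
time_s: 1.72
tool_pos: [0.6016, 0.1586, 0.2]
ee_rot: [-0.001, 0.239, 0.971, -0.0]
force: [-1.2, 1.2, -0.5]
gripper_width: 0.06
finger_force: 0.0
t 1.73 pos [0.6016 0.1586 0.2   ] A [-0.1819  0.0876] ya 1.089 spin -0.0012 xyz after [-0.0417  0.0018  0.4799] before [-0.0417  0.002   0.4799] F [-1.2  1.2 -0.5] w 0.06
```

```bash
python3 -m jog '{"xyz":[[-0.05,0,0.1],[0,0,0.13],[0,0,0.13],[0,0,0.08],[0,0,0.03]],"spin":[0,0,0,0,0],"jaw":[0.3,0.3,0.3,0.3,0.3]}'
python3 - <<'E'
from h import *
go([.6165,.1515],.008,-2.049)
im=optics.grab_frame("top")[:,:,::-1]; c=im[145:315,145:325]; c2=cv2.resize(c,None,fx=3,fy=3,interpolation=2)
im=optics.grab_frame("side")[:,:,::-1]; d=cv2.resize(im[190:340,200:300],None,fx=3,fy=3,interpolation=2)
o=np.zeros((510,850,3),np.uint8);o[:510,:540]=c2;o[:450,545:845]=d;cv2.imwrite("pics/p1.png",cv2.resize(o,(800,480)))
E
```

```text
time_s: 2.35
tool_pos: [0.6151, 0.1519, 0.0106]
ee_rot: [-0.003, 0.237, 0.972, -0.001]
force: [0.1, -0.5, -0.1]
gripper_width: 0.0595
finger_force: 0.0
t 2.35 pos [0.6151 0.1519 0.0106] A [-0.1765  0.1016] ya 1.093 spin 0.0 xyz after [-0.0036  0.0008  0.0065] before [-0.0036  0.0008  0.0065] F [ 0.1 -0.5 -0.1] w 0.0595
```

View pics/p1.png

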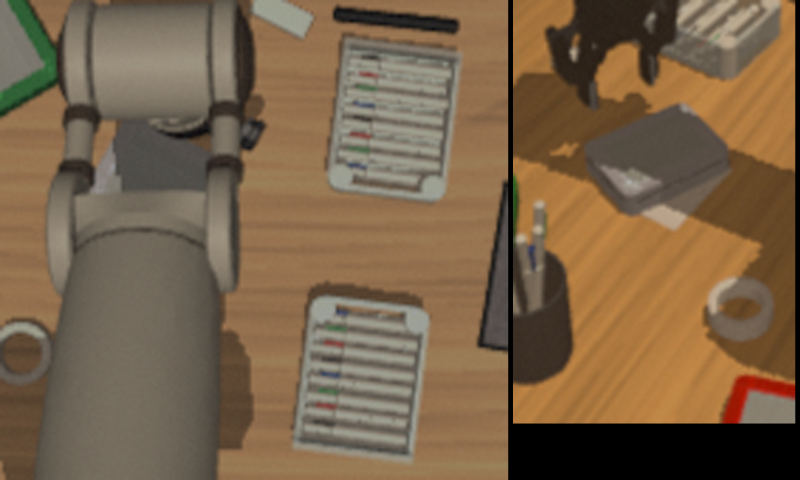

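The arm hides the tin from above. In the side crop the tin's far long side is free, and the fingers stand clear behind it at about (600,90). I'll approach its long side and turn and shift it on an arc.

```bash
python3 -m jog '{"xyz":[[0,0,0.009],[0.015,0,0],[0.018,0,0]],"spin":[0,0,0],"jaw":[0.3,0.3,0.3]}'
python3 -m jog '{"xyz":[[0.016,0.009,0],[0.016,0.009,0],[0.016,0.009,0]],"spin":[-0.02,-0.02,-0.02],"jaw":[0.3,0.3,0.3]}'
python3 - <<'E'
from h import *
go(W(-.210,.056),.007,TH)
E
```

```text
time_s: 2.82
tool_pos: [0.6066, 0.1575, 0.0106]
ee_rot: [0.001, 0.237, 0.971, 0.0]
force: [0.5, 0.1, 0.6]
gripper_width: 0.0596
finger_force: 0.0
time_s: 3.2
tool_pos: [0.5929, 0.1754, 0.0101]
ee_rot: [0.0, 0.144, 0.99, 0.0]
force: [0.3, -0.0, 0.2]
gripper_width: 0.0598
finger_force: 0.0
t 3.2 pos [0.5929 0.1754 0.0101] A [-0.1977  0.0773] ya 1.283 spin -0.0608 xyz after [0.0532 0.0307 0.0078] before [0.058  0.02   0.0078] F [ 0.3 -0.   0.2] w 0.0598
```

```bash
python3 -m jog '{"xyz":[[0,0,0.016],[0.016,0,0.004],[0.012,0.004,0]],"spin":[0,0,0],"jaw":[0.3,0.3,0.3]}'
python3 - <<'E'
from h import *
go(W(-.210,.056),.004,TH)
im=optics.grab_frame("side")[:,:,::-1]; d=cv2.resize(im[190:310,190:310],None,fx=5,fy=5,interpolation=2)
cv2.imwrite("pics/p2.png",d)
E
```

```text
time_s: 3.58
tool_pos: [0.5822, 0.1796, 0.0012]
ee_rot: [-0.0, 0.145, 0.989, -0.0]
force: [1.0, 0.3, -0.3]
gripper_width: 0.0596
finger_force: 0.0
t 3.58 pos [0.5822 0.1796 0.0012] A [-0.2009  0.0662] ya 1.279 spin -0.0618 xyz after [ 0.0255  0.0228 -0.007 ] before [ 0.0294  0.0175 -0.007 ] F [ 1.   0.3 -0.3] w 0.0596
```

View pics/p2.png

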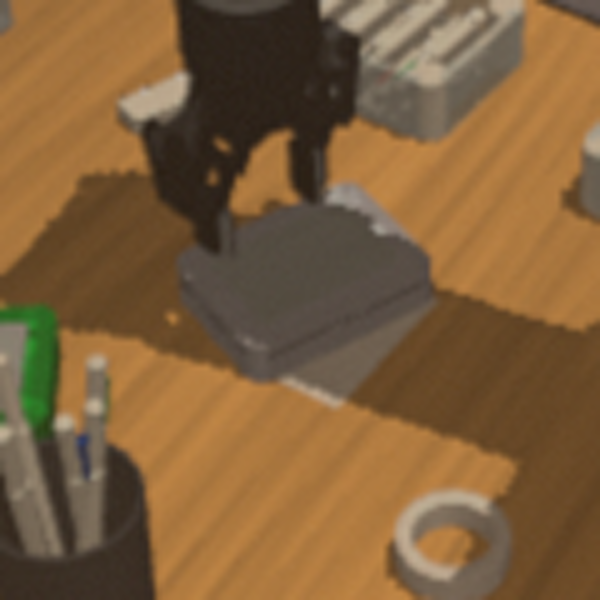

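The fingertips at (225,250) and (320,203) stand low, right at the tin's far long side. It's clear to continue the arc.

```bash
python3 -m jog '{"xyz":[[0.01,0.006,-0.006],[0.01,0.006,0],[0.01,0.006,0],[0,0,0]],"spin":[-0.021,-0.021,-0.021,0],"jaw":[0.3,0.3,0.3,0.3]}'
python3 - <<'E'
from h import *
go(W(-.210,.056),.004,TH)
E
```

```text
time_s: 4.12
tool_pos: [0.5727, 0.1895, 0.0041]
ee_rot: [0.0, 0.047, 0.999, -0.0]
force: [0.5, -0.4, 0.0]
gripper_width: 0.0597
finger_force: 0.0
t 4.12 pos [0.5727 0.1895 0.0041] A [-0.2098  0.0558] ya 1.478 spin 0.0013 xyz after [-0.0006  0.0006  0.0002] before [-0.0006  0.0006  0.0002] F [ 0.5 -0.4  0. ] w 0.0597
```

```bash
python3 -m jog '{"xyz":[[-0.06,0,0],[-0.05,0,-0.05],[0,0,-0.14],[0,0.05,-0.14],[0,0.12,-0.05]],"spin":[0,0,0,0.055,0.055],"jaw":[0.3,0.3,0.3,0.4,0.5]}'|tail -n +2|head -1
python3 -m jog '{"xyz":[[0,0,0],[0,0,0],[0,0,0],[0,0,0],[0,0,0]],"spin":[0.055,0.055,0.055,0.055,0.055],"jaw":[0.5,0.5,0.5,0.5,0.5]}'|tail -n +2|head -1
python3 - <<'E'
from h import *
go(W(-.36,0),.15,TH+np.pi/2); print(sensors.sense()["joint_positions"].round(2))
E
```

```text
tool_pos: [0.6341, 0.251, 0.1617]
tool_pos: [0.6312, 0.2513, 0.156]
t 5.38 pos [0.6312 0.2513 0.156 ] A [-0.277  0.108] ya 0.261 spin 0.1141 xyz after [ 0.2075 -0.2701  0.0149] before [ 0.2891 -0.1802  0.0149] F [-0.4 -0.2  0.4] w 0.0426
[ 0.2   0.46  1.32 -0.    1.37 -0.06]
```

```bash
python3 -m jog '{"xyz":[[0,0,0],[0,0,0],[0.05,-0.12,0],[0.05,-0.12,0],[0.03,-0.03,0]],"spin":[0.057,0.057,0,0,0],"jaw":[0.5,0.5,0.5,0.5,0.5]}'|tail -n +2|head -1
cat >> h.py <<'E'
def shot(name):
    a=optics.grab_frame("top")[:,:,::-1]; b=optics.grab_frame("side")[:,:,::-1]
    np.save("pics/%s_top.npy"%name,a); np.save("pics/%s_side.npy"%name,b)
    c=cv2.resize(a[165:285,165:345],(600,400),interpolation=2)
    o=np.zeros((600,800,3),np.uint8); o[:400,:600]=c; o[400:,:]=0
    o[:,600:]=cv2.resize(b[160:310,230:280],(200,600)); d=cv2.resize(b[170:290,180:420],(400,200),interpolation=2); o[400:,:400]=d
    cv2.imwrite("pics/%s.png"%name,o)
E
python3 - <<'E'
from h import *
go(W(-.33,0),.15,TH+np.pi/2); shot("p3")
E
```

```text
tool_pos: [0.5258, 0.3139, 0.1558]
t 6.0 pos [0.5258 0.3139 0.1558] A [-0.3291 -0.0029] ya -0.089 spin 0.0026 xyz after [0.0022 0.0073 0.0146] before [0.0022 0.0074 0.0146] F [-0.3 -0.3  0. ] w 0.0427
```

View pics/p3.png

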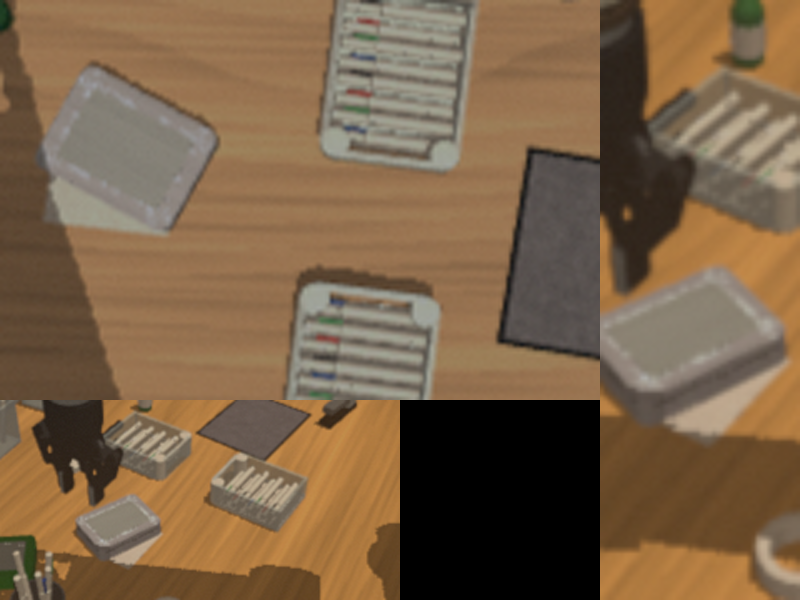

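```bash
python3 - <<'E'
from h import *
s=sensors.sense(); print("now tcp side pix",pix("side",[s["tool_pos"]]),pix("top",[s["tool_pos"]]))
# p2: TCP and fingers at open 60 along ya=1.279
t=np.array([.5822,.1796,.0012]); u=np.array([np.cos(1.279),np.sin(1.279),0])
for z in(0.0,.013,.03): print(z,(pix("side",[t+u*.034+[0,0,z],t-u*.034+[0,0,z]])-190)*5)
# tin corners side from p3 top
f=lambda L:np.array(L)*.3+[165,165]-.35
P=ray("top",f([(92,63),(217,135),(168,232),(40,155)]),.028); c,sz,an=rect(P); print(c,sz,an,A(c),an-TH)
print((pix("side",np.c_[P,np.full(4,.028)])))
E
```

```text
now tcp side pix [[228.96097697 237.09060499]] [[140.32602713 214.8798315 ]]
0.0 [[217.94925483 297.14989867]
 [307.13803928 239.54438873]]
0.013 [[216.45360909 280.30810278]
 [306.26903805 222.8538915 ]]
0.03 [[214.46720184 257.94006159]
 [305.11545341 200.6975349 ]]
[0.55359119 0.18324678] [84.73820495605469, 118.75059509277344] -2.0675108 [-0.20172776  0.03738987] -0.39951086
[[224.1728504  240.00441622]
 [258.83962123 225.44817857]
 [276.23648488 241.20116491]
 [239.23216593 257.18187659]]
```

```bash
python3 - <<'E'
import numpy as np,cv2
b=np.load("pics/p3_side.npy"); cv2.imwrite("pics/p3s.png",cv2.resize(b[150:300,190:340],(750,600)[0:1]*2 if 0 else (600,600),interpolation=2))
E
```

```text
(no output)
```

View pics/p3s.png

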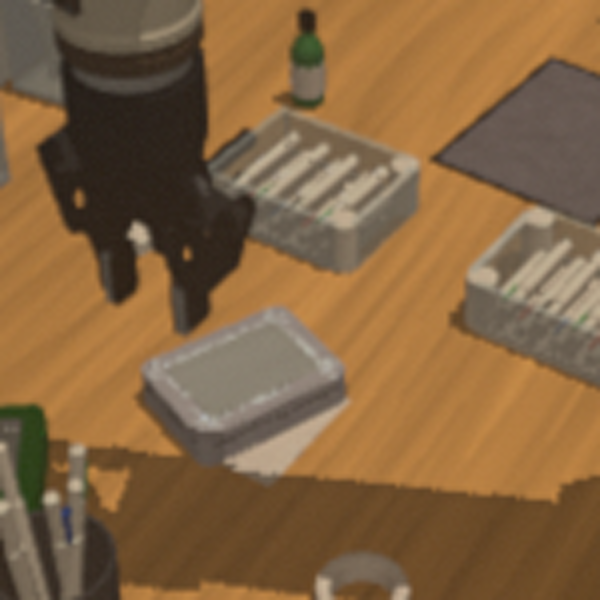

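The close-up shows the fingertips at (120,298) and (185,328), well above where the TCP projects. The tin hasn't moved, so the fingers passed over it. I'll lower here over bare counter and measure the tip height.

```bash
python3 -m jog '{"xyz":[[0.03,0,0.13],[0,0,0.13],[0,0,0.06],[0,0,0],[0,0,0]],"spin":[0,0,0,0,0],"jaw":[0.5,0.5,0.5,0.5,0.5]}'
cat >> h.py <<'E'
def tips():
    s,R=tool(); b=optics.grab_frame("side"); t=s["tool_pos"]; w=s["gripper_width"]/2+.007
    m=(b.max(2)<55)
    for k in(1,-1):
        for zz in range(60,-12,-2):
            q=t+R[:,1]*w*k; q[2]+=zz/1000; u,v=pix("side",[q])[0].round().astype(int)
            if not m[v,u-1:u+2].any(): break
        print("finger",k,"dark down to dz",zz+2, "pix",u,v, b[v,u])
E
python3 - <<'E'
from h import *
go(W(-.335,0),.01,TH+np.pi/2); tips()
s,R=tool()
for k in(1,-1): print([(int(pix("side",[s["tool_pos"]+R[:,1]*.0285*k+[0,0,z/1000]])[0][1]),optics.grab_frame("side")[tuple(pix("side",[s["tool_pos"]+R[:,1]*.0285*k+[0,0,z/1000]])[0].round().astype(int)[::-1])].tolist()) for z in range(56,-9,-8)])
E
```

```text
time_s: 6.72
tool_pos: [0.5314, 0.3249, 0.0297]
ee_rot: [0.001, 0.738, 0.674, 0.001]
force: [-0.2, 0.2, 0.7]
gripper_width: 0.0431
finger_force: 0.0
t 6.72 pos [0.5314 0.3249 0.0297] A [-0.3405  0.0016] ya -0.091 spin 0.0021 xyz after [-0.0138 -0.004   0.0491] before [-0.0138 -0.0041  0.0491] F [-0.2  0.2  0.7] w 0.0431
finger 1 dark down to dz 24 pix 219 266 [78 56 33]
finger -1 dark down to dz 34 pix 237 272 [68 49 29]
[(255, [47, 37, 29]), (258, [48, 39, 31]), (260, [42, 33, 26]), (262, [43, 34, 27]), (265, [57, 45, 34]), (267, [97, 68, 35]), (269, [106, 74, 38]), (271, [149, 105, 55]), (273, [103, 72, 40])]
[(265, [48, 39, 30]), (267, [43, 33, 25]), (269, [43, 34, 24]), (271, [49, 40, 32]), (274, [94, 70, 45]), (276, [102, 72, 38]), (278, [99, 68, 37]), (280, [101, 71, 39]), (282, [102, 71, 39])]
```

```bash
python3 -m jog '{"xyz":[[0,0,0],[0,0,0],[0,0,0.025],[0,0,0],[0,0,0]],"spin":[0,0,0,0,0],"jaw":[1,1,1,1,1]}'
python3 - <<'E'
from h import *
s,R=tool(); b=optics.grab_frame("side"); print(s["tool_pos"],s["gripper_width"])
for k in(0.008,-.008): print([(z,int(b[tuple(pix("side",[s["tool_pos"]+R[:,1]*k+[0,0,z/1000]])[0].round().astype(int)[::-1])].max())) for z in range(48,-9,-4)])
# side-camera consistency: tray posts & mat corner seen from top
f=lambda L:np.array(L)/3.33+[165,145]-.35
print("mat corners side",pix("side",np.c_[ray("top",f([(528,214),(498,408)]),0),[0,0]]))
E
```

```text
time_s: 8.3
tool_pos: [0.529, 0.3248, 0.0177]
ee_rot: [-0.0, 0.738, 0.675, -0.0]
force: [0.0, -0.0, -0.1]
gripper_width: 0.0
finger_force: 0.0
[0.52902161 0.32480022 0.01766732] 4.835385898359163e-05
[(48, 59), (44, 59), (40, 58), (36, 72), (32, 69), (28, 68), (24, 65), (20, 77), (16, 96), (12, 98), (8, 98), (4, 100), (0, 105), (-4, 108), (-8, 106)]
[(48, 41), (44, 44), (40, 44), (36, 42), (32, 58), (28, 88), (24, 108), (20, 106), (16, 105), (12, 103), (8, 102), (4, 103), (0, 98), (-4, 98), (-8, 97)]
mat corners side [[296.54343755 189.59928071]
 [337.3111343  206.41219691]]
```

```bash
python3 -m jog '{"xyz":[[0,0,0.02],[0,0,0.01],[0,0,0.005],[0,0,0]],"spin":[0,0,0,0],"jaw":[1,1,1,1]}'
python3 - <<'E'
from h import *
s,R=tool(); b=optics.grab_frame("side"); print(s["tool_pos"],s["gripper_width"])
cv2.imwrite("pics/p4.png",cv2.resize(b[200:320,180:300,::-1],(600,600),interpolation=2)); print((pix("side",[s["tool_pos"],s["tool_pos"]+[0,0,.02]])-[180,200])*5)
E
```

```text
time_s: 8.85
tool_pos: [0.5291, 0.3248, 0.0037]
ee_rot: [-0.0, 0.738, 0.675, -0.0]
force: [-0.4, -0.3, 0.0]
gripper_width: -0.0003
finger_force: 0.0
[0.52907026 0.32481947 0.0037439 ] -0.00029469413876720413
[[252.04494937 416.86278976]
 [249.33840484 390.33999666]]
```

View pics/p4.png

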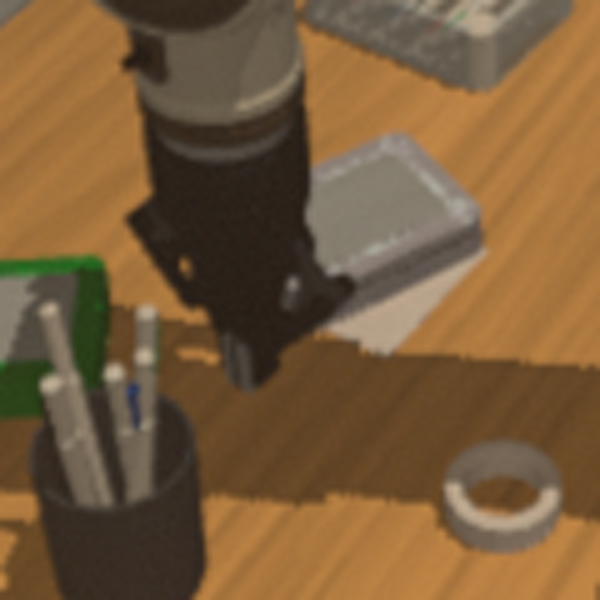

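The picture shows the shut fingertip at (248,388), while the reported TCP projects to (252,417). So the real tip is about 20 mm above the reported TCP and still in the air. I'll go lower while watching the force.

```bash
python3 -m jog '{"xyz":[[0,0,0.012],[0,0,0]],"spin":[0,0],"jaw":[1,1]}'; python3 -m jog '{"xyz":[[0,0,0.012],[0,0,0]],"spin":[0,0],"jaw":[1,1]}'; python3 -m jog '{"xyz":[[0,0,0.008],[0,0,0]],"spin":[0,0],"jaw":[1,1]}'
```

```text
time_s: 9.15
tool_pos: [0.5288, 0.3247, -0.0013]
ee_rot: [-0.0, 0.738, 0.675, -0.0]
force: [0.3, -0.1, -0.4]
gripper_width: 0.0003
finger_force: 0.0
time_s: 9.4
tool_pos: [0.5288, 0.3247, -0.0062]
ee_rot: [-0.0, 0.738, 0.675, -0.001]
force: [-0.2, -1.0, 0.3]
gripper_width: -0.0001
finger_force: 0.0
time_s: 9.65
tool_pos: [0.529, 0.3248, -0.0091]
ee_rot: [-0.0, 0.738, 0.675, -0.0]
force: [-0.7, 0.1, 0.2]
gripper_width: 0.0001
finger_force: 0.0
```

```bash
python3 -m jog '{"xyz":[[0,0,-0.13],[0,0,-0.1],[0,0,0],[0,0,0],[0,0,0]],"spin":[0,-0.053,-0.053,-0.053,-0.053],"jaw":[1,0.3,0.3,0.3,0.3]}'|sed -n 2p; python3 -m jog '{"xyz":[[0,0,0],[0,0,0],[0,0,0],[0,0,0]],"spin":[-0.053,-0.053,-0.053,0],"jaw":[0.3,0.3,0.3,0.3]}'|sed -n 2p
python3 - <<'E'
from h import *
h=-2.055; T=np.array([.5536,.1837]); l=np.array([-np.sin(h),np.cos(h)])
go(T+l*.071,.08,h)
E
```

```text
tool_pos: [0.5293, 0.3249, 0.0834]
tool_pos: [0.5292, 0.3249, 0.0833]
t 10.78 pos [0.5292 0.3249 0.0833] A [-0.3403 -0.0006] ya 1.074 spin -0.0039 xyz after [-0.3957 -0.284   0.0081] before [-0.3992 -0.2791  0.0081] F [-0.4  1.1 -0.8] w 0.0598
```

```bash
python3 -m jog '{"xyz":[[-0.11,-0.075,0],[-0.11,-0.075,0],[-0.11,-0.075,0],[-0.08,-0.06,0],[0,0,0]],"spin":[-0.004,0,0,0,0],"jaw":[0.3,0.3,0.3,0.3,0.3]}'|sed -n 2p; python3 -m jog '{"xyz":[[0,0,0.12],[0,0,0.1],[0,0,0.02],[0,0,0]],"spin":[0,0,0,0],"jaw":[0.3,0.3,0.3,0.3]}'
python3 - <<'E'
from h import *
h=-2.055; T=np.array([.5536,.1837]); l=np.array([-np.sin(h),np.cos(h)])
go(T+l*.056,-.016,h)
E
```

```text
tool_pos: [0.6224, 0.1447, 0.0834]
time_s: 11.9
tool_pos: [0.6211, 0.1482, -0.0122]
ee_rot: [0.0, 0.239, 0.971, 0.0]
force: [-0.3, -0.4, 0.9]
gripper_width: 0.0595
finger_force: 0.0
t 11.9 pos [ 0.6211  0.1482 -0.0122] A [-0.1734  0.108 ] ya 1.088 spin 0.0006 xyz after [ 0.0508 -0.      0.0094] before [0.0508 0.0001 0.0094] F [-0.3 -0.4  0.9] w 0.0595
```

```bash
python3 -m jog '{"xyz":[[0.02,0,0.006],[0.015,0,0],[0.013,0,0],[0,0,0]],"spin":[0,0,0,0],"jaw":[0.3,0.3,0.3,0.3]}'|sed -n 2,4p
python3 -m jog '{"xyz":[[0.016,0.009,0],[0.016,0.009,0],[0.016,0.009,0]],"spin":[-0.0205,-0.0205,-0.0205],"jaw":[0.3,0.3,0.3]}'
python3 - <<'E'
from h import *
go(W(-.210,.056),-.015,TH)
E
```

```text
tool_pos: [0.6037, 0.1568, -0.0149]
ee_rot: [0.0, 0.239, 0.971, 0.0]
force: [0.2, -0.7, -0.9]
time_s: 12.78
tool_pos: [0.5917, 0.174, -0.0148]
ee_rot: [0.001, 0.143, 0.99, 0.0]
force: [1.6, -0.4, -0.2]
gripper_width: 0.0595
finger_force: 0.7
t 12.78 pos [ 0.5917  0.174  -0.0148] A [-0.1962  0.0762] ya 1.284 spin -0.0605 xyz after [0.0506 0.0344 0.0005] before [0.0562 0.0243 0.0005] F [ 1.6 -0.4 -0.2] w 0.0595
```

Contact now (force about 1.6 N). Completing the arc.

```bash
python3 -m jog '{"xyz":[[0.016,0.008,0],[0.016,0.008,0],[0.015,0.008,0],[0.007,0.002,0],[0,0,0]],"spin":[-0.0205,-0.0205,-0.0195,0,0],"jaw":[0.3,0.3,0.3,0.3,0.3]}'
python3 - <<'E'
from h import *
go(W(-.210,.056),-.015,TH)
E
```

```text
time_s: 13.4
tool_pos: [0.5724, 0.1887, -0.0149]
ee_rot: [0.0, 0.05, 0.999, 0.0]
force: [1.4, 0.1, 0.4]
gripper_width: 0.06
finger_force: 0.4
t 13.4 pos [ 0.5724  0.1887 -0.0149] A [-0.209   0.0555] ya 1.471 spin -0.0009 xyz after [-0.0011  0.0026  0.0003] before [-0.0011  0.0026  0.0003] F [1.4 0.1 0.4] w 0.06
```

```bash
python3 -m jog '{"xyz":[[-0.06,0,0],[-0.05,0,-0.05],[0,0,-0.14],[0,0.05,-0.14],[0,0.12,0]],"spin":[0,0,0,0.055,0.055],"jaw":[0.3,0.3,0.4,0.5,0.6]}'|sed -n 2p
python3 -m jog '{"xyz":[[0,0,0],[0,0,0],[0,0,0],[0,0,0],[0,0,0]],"spin":[0.055,0.055,0.055,0.055,0.055],"jaw":[0.6,0.6,0.6,0.6,0.6]}'|sed -n 2p
python3 -m jog '{"xyz":[[0,0,0],[0.03,-0.06,0],[0.05,-0.12,0],[0.04,-0.09,0],[0,0,0]],"spin":[0.057,0.058,0,0,0],"jaw":[0.6,0.6,0.6,0.6,0.6]}'|sed -n 2p
cat >> h.py <<'E'
def tin(name,box):
    a=optics.grab_frame("top"); np.save("pics/%s.npy"%name,a); x0,x1,y0,y1=box
    h=cv2.cvtColor(a,cv2.COLOR_RGB2HSV)[y0:y1,x0:x1]; m=(h[...,1]<78).astype(np.uint8)
    m=cv2.morphologyEx(m,cv2.MORPH_OPEN,np.ones((3,3)))
    k=max(cv2.findContours(m,0,1)[0],key=cv2.contourArea)[:,0]+[x0,y0]
    c,s,an=rect(ray("top",k,.028)); print("tin",c.round(4),np.round(s,1),"A",A(c).round(4),"rel",round(float(an-TH),3)); return a
E
python3 - <<'E'
from h import *
go(W(-.335,0),.08,TH+np.pi/2); a=tin("t1",(165,255,170,260))
cv2.imwrite("pics/p5.png",cv2.resize(a[165:285,165:345,::-1],(800,533),interpolation=2))
E
```

```text
tool_pos: [0.6351, 0.2504, 0.1241]
tool_pos: [0.6303, 0.2503, 0.1164]
tool_pos: [0.5231, 0.3057, 0.1164]
t 15.28 pos [0.5231 0.3057 0.1164] A [-0.3207 -0.0048] ya -0.097 spin 0.0001 xyz after [0.0359 0.0122 0.0909] before [0.0358 0.0122 0.0909] F [-0.1 -0.3 -0.5] w 0.0342
tin [0.5181 0.1948] [ 91.4 121.8] A [-0.2097  0.0009] rel -0.005
```

View pics/p5.png

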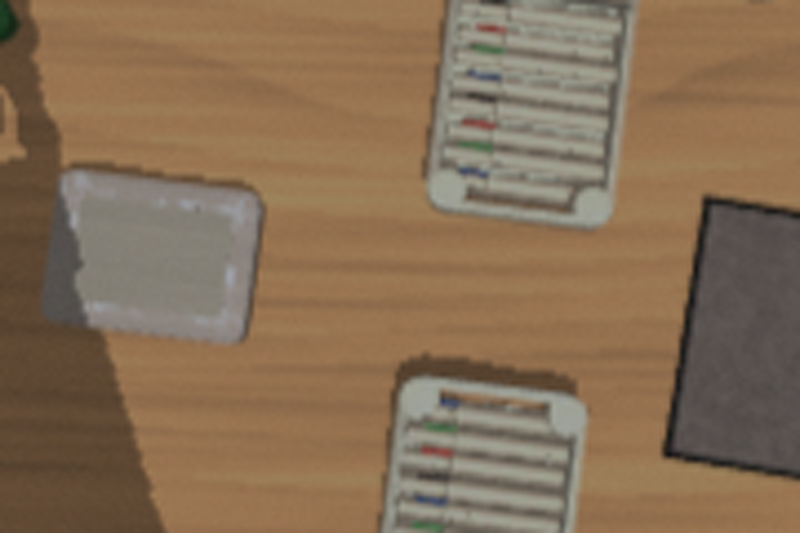

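The tin now lies at (155,257) in the picture, square to the passage. Measured in the tray frame it's at (-0.210, 0.001) with 0.005 rad skew, and its size reads 91 x 122 mm. Next I'll drop behind it and push.

```bash
python3 -m jog '{"xyz":[[0.035,0.012,0.1],[0,0,0.13],[0,0,0.08],[0,0,0.02],[0,0,0]],"spin":[0,0,0,0,0],"jaw":[0.6,0.6,0.6,0.6,0.6]}'
python3 - <<'E'
from h import *
go(W(-.284,0),-.014,TH+np.pi/2)
E
```

```text
time_s: 15.95
tool_pos: [0.5329, 0.3177, -0.0147]
ee_rot: [0.0, 0.742, 0.671, 0.0]
force: [-0.6, 0.5, 0.2]
gripper_width: 0.0343
finger_force: 0.0
t 15.95 pos [ 0.5329  0.3177 -0.0147] A [-0.3335  0.0038] ya -0.1 spin -0.0009 xyz after [-0.1239 -0.0094 -0.0019] before [-0.1239 -0.0091 -0.0019] F [-0.6  0.5  0.2] w 0.0343
```

```bash
python3 -m jog '{"xyz":[[-0.03,-0.009,0],[-0.03,0,0],[-0.03,0,0],[-0.03,0,0],[-0.03,0,0]],"spin":[-0.001,0,0,0,0],"jaw":[0.6,0.6,0.6,0.6,0.6]}'
python3 - <<'E'
from h import *
go(W(.134,0),-.014,TH+np.pi/2)
E
```

```text
time_s: 16.58
tool_pos: [0.5227, 0.2582, -0.0149]
ee_rot: [-0.0, 0.74, 0.672, 0.001]
force: [-0.3, 1.1, 0.4]
gripper_width: 0.034
finger_force: 1.1
t 16.57 pos [ 0.5227  0.2582 -0.0149] A [-0.2733 -0.0006] ya -0.096 spin 0.0003 xyz after [-1.0182  0.0015 -0.0033] before [-1.0182e+00  5.0000e-04 -3.3000e-03] F [-0.3  1.1  0.4] w 0.034
```

```bash
python3 -m jog '{"xyz":[[-0.03,0,0],[-0.03,0,0],[-0.03,0,0],[-0.03,0,0],[-0.03,0,0]],"spin":[0,0,0,0,0],"jaw":[0.6,0.6,0.6,0.6,0.6]}'|sed -n 4p;python3 -m jog '{"xyz":[[-0.03,0,0],[-0.03,0,0],[0,0,0]],"spin":[0,0,0],"jaw":[0.6,0.6,0.6]}'|sed -n 2,4p
python3 - <<'E'
from h import *
go(W(.134,0),-.014,TH+np.pi/2); tin("t2",(180,275,216,249))
tin("t2",(180,275,195,260))
E
```

```text
force: [0.1, 2.8, 2.6]
tool_pos: [0.5138, 0.1736, -0.0157]
ee_rot: [-0.0, 0.74, 0.672, -0.001]
force: [-0.5, -1.0, 0.4]
t 17.57 pos [ 0.5138  0.1736 -0.0157] A [-0.1883 -0.0012] ya -0.097 spin 0.0002 xyz after [-0.8057  0.0031 -0.0032] before [-0.8057  0.0027 -0.0032] F [-0.5 -1.   0.4] w 0.0343
tin [0.4943 0.14  ] [ 83.3 206. ] A [-0.1529 -0.0174] rel 0.123
tin [0.5181 0.1417] [146.  203.4] A [-0.1569  0.0061] rel 0.135
```

```bash
cat >> h.py <<'E'
def prof(a0,a1,mx=130):
    a=optics.grab_frame("top"); h=cv2.cvtColor(a,cv2.COLOR_RGB2HSV).astype(float)
    S=np.arange(-.075,.0751,.001)
    for al in np.arange(a0,a1,.01):
        P=np.array([np.r_[W(al,s),.028] for s in S]); p=pix("top",P).astype(np.float32)
        g=lambda c:cv2.remap(np.ascontiguousarray(h[...,c],dtype=np.float32),p[:,:1],p[:,1:],1)[:,0]
        sat=g(1); low=S[(sat<75)]
        runs=np.split(low,np.where(np.diff(low)>.004)[0]+1) if len(low) else []
        print(round(al,3),[(round(r[0]*1000),round(r[-1]*1000)) for r in runs if len(r)>4])
E
python3 - <<'E'
from h import *
prof(-.19,-.02)
E
```

```text
-0.19 [(-67, 74)]
-0.18 [(-43, -31), (-21, 75)]
-0.17 [(-75, 61)]
-0.16 [(-75, -28), (-17, 2)]
-0.15 [(-75, -69), (-44, 47)]
-0.14 [(-44, 46)]
-0.13 [(-44, 46)]
-0.12 [(-44, 46)]
-0.11 [(-44, 46)]
-0.1 [(-44, 47)]
-0.09 [(-44, 46)]
-0.08 [(-44, 47)]
-0.07 [(-44, 47)]
-0.06 [(-41, 44)]
-0.05 [(-75, -51), (51, 75)]
-0.04 [(-75, -48), (48, 75)]
-0.03 [(-75, -49), (49, 75)]
```

The tin spans -44 to +46 mm and the gap edges sit at ±49 mm, so it's centred and square. Pushing through.

```bash
for i in 1; do python3 -m jog '{"xyz":[[-0.03,0,0],[-0.03,0,0],[-0.03,0,0],[-0.03,0,0],[-0.03,0,0]],"spin":[0,0,0,0,0],"jaw":[0.6,0.6,0.6,0.6,0.6]}'|sed -n 2,4p; done
python3 -m jog '{"xyz":[[-0.03,0,0],[-0.03,0,0],[-0.03,0,0],[-0.03,0,0],[-0.03,0,0]],"spin":[0,0,0,0,0],"jaw":[0.6,0.6,0.6,0.6,0.6]}'|sed -n 2,4p
python3 - <<'E'
from h import *
go(W(.134,0),-.014,TH+np.pi/2); prof(-.03,.08)
E
```

```text
tool_pos: [0.5086, 0.1144, -0.0152]
ee_rot: [-0.0, 0.74, 0.672, -0.0]
force: [-1.1, 1.2, -1.6]
tool_pos: [0.503, 0.0548, -0.0152]
ee_rot: [0.0, 0.74, 0.672, -0.0]
force: [-0.1, 1.1, -1.1]
t 18.98 pos [ 0.503   0.0548 -0.0152] A [-0.069  -0.0005] ya -0.096 spin 0.0005 xyz after [-0.5074  0.0014 -0.003 ] before [-0.5074  0.0006 -0.003 ] F [-0.1  1.1 -1.1] w 0.0339
-0.03 [(-75, 75)]
-0.02 [(-75, -40), (-32, 75)]
-0.01 [(-75, -43), (-35, 75)]
0.0 [(-75, -61), (-56, -48), (-44, -16), (13, 22), (27, 75)]
0.01 [(-75, -60), (-56, -49), (-44, 75)]
0.02 [(-75, -61), (-56, -48), (-44, 75)]
0.03 [(-75, -49), (-44, 75)]
0.04 [(-75, -48), (-44, 75)]
0.05 [(-75, -52), (-43, 75)]
0.06 [(-38, 41)]
0.07 []
```

```bash
python3 -m jog '{"xyz":[[-0.03,0,0],[-0.03,0,0],[-0.03,0,0],[-0.03,0,0],[-0.03,0,0]],"spin":[0,0,0,0,0],"jaw":[0.6,0.6,0.6,0.6,0.6]}'|sed -n 2,4p
python3 -m jog '{"xyz":[[-0.03,0,0],[-0.03,0,0],[-0.03,0,0],[-0.03,0,0],[-0.03,0,0]],"spin":[0,0,0,0,0],"jaw":[0.6,0.6,0.6,0.6,0.6]}'|sed -n 2,4p
python3 -m jog '{"xyz":[[-0.03,0,0],[-0.03,0,0],[-0.03,0,0],[-0.03,0,0],[-0.02,0,0]],"spin":[0,0,0,0,0],"jaw":[0.6,0.6,0.6,0.6,0.6]}'|sed -n 2,4p
python3 - <<'E'
from h import *
go(W(.134,0),-.014,TH+np.pi/2); print("mat A",A([.4719,-.2195])); prof(.11,.27)
E
```

```text
tool_pos: [0.4973, -0.005, -0.0151]
ee_rot: [0.0, 0.74, 0.672, 0.0]
force: [0.5, 2.7, 1.8]
tool_pos: [0.4915, -0.0646, -0.0152]
ee_rot: [0.0, 0.74, 0.672, 0.0]
force: [0.2, 2.2, 2.9]
tool_pos: [0.486, -0.1204, -0.0152]
ee_rot: [-0.0, 0.74, 0.672, -0.0]
force: [0.5, 3.2, 2.8]
t 20.9 pos [ 0.486  -0.1204 -0.0152] A [ 0.1071 -0.0004] ya -0.096 spin 0.0003 xyz after [-0.0673  0.0009 -0.0031] before [-0.0673  0.0008 -0.0031] F [0.5 3.2 2.8] w 0.0341
mat A [ 0.20704601 -0.00482884]
0.11 [(-75, 75)]
0.12 [(-75, 75)]
0.13 [(-75, 73)]
0.14 [(-75, 73)]
0.15 [(-75, 73)]
0.16 [(-75, 72)]
0.17 [(-75, 71)]
0.18 [(-75, 72)]
0.19 [(-75, -59), (-50, 71)]
0.2 [(-75, -61), (-54, 70)]
0.21 [(-75, 70)]
0.22 [(-75, 70)]
0.23 [(-75, -20), (-16, 70)]
0.24 [(-75, 69)]
0.25 [(-75, 68)]
0.26 [(-75, 69)]
0.27 [(-75, 68)]
```

Finishing the last ~27 mm slowly, then backing off, lifting and withdrawing to look.

```bash
python3 -m jog '{"xyz":[[-0.025,0,0],[-0.022,0,0],[-0.015,0,0],[-0.006,0,0],[0,0,0]],"spin":[0,0,0,0,0],"jaw":[0.6,0.6,0.6,0.6,0.6]}'|sed -n 2,4p
python3 -m jog '{"xyz":[[0.03,0,0],[0.05,0,0],[0,0,-0.1],[0,0,-0.14],[0,0,-0.14]],"spin":[0,0,0,0,0],"jaw":[0.6,0.6,0.6,0.6,0.6]}'|sed -n 2,4p
python3 -m jog '{"xyz":[[0.15,0,0],[0.15,0,0],[0.15,0,0],[0.1,0,0],[0,0,0]],"spin":[0,0,0,0,0],"jaw":[0.6,0.6,0.6,0.6,0.6]}'|sed -n 2,4p
python3 - <<'E'
from h import *
a=optics.grab_frame("top"); cv2.imwrite("pics/p6.png",cv2.resize(a[130:330,130:430,::-1],(800,533),interpolation=2)); go(W(0,0),.1,0)
E
```

```text
tool_pos: [0.4836, -0.1471, -0.0152]
ee_rot: [0.0, 0.74, 0.672, -0.0]
force: [-1.0, 0.1, 0.1]
tool_pos: [0.4863, -0.1137, 0.1382]
ee_rot: [-0.0, 0.74, 0.673, -0.0]
force: [1.1, 0.5, 0.2]
tool_pos: [0.5071, 0.1072, 0.1367]
ee_rot: [-0.0, 0.738, 0.674, 0.0]
force: [-0.7, 0.1, -0.2]
t 22.88 pos [0.5072 0.1055 0.1367] A [-0.1199 -0.0013] ya -0.093 spin -0.0295 xyz after [-0.2986 -0.026   0.0918] before [-0.2997  0.0017  0.0918] F [ 0.3 -0.6  0.4] w 0.0341
```

View pics/p6.png

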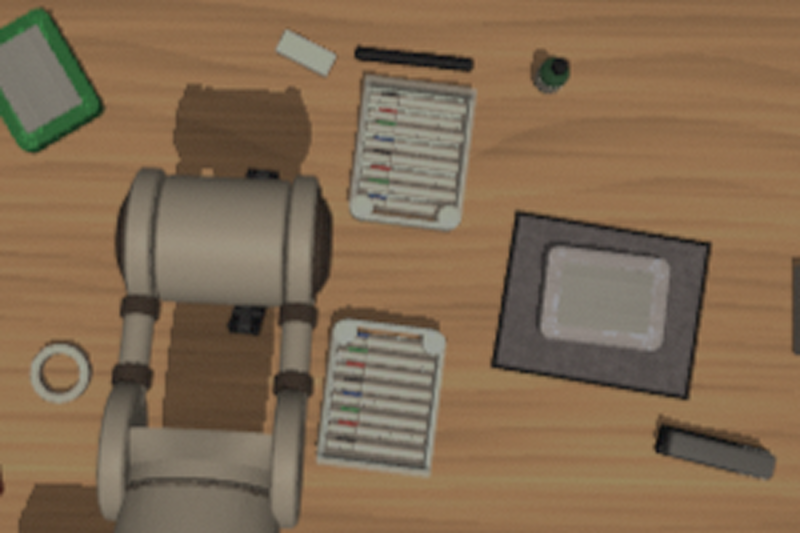

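The tin, at (605,298), lies wholly on the mat with its corners at (515,213), (710,242), (688,398) and (493,367), clear on all sides. The eraser, marker, glue, tape and stapler are where they began, and the arm is raised clear.

```bash
python3 -c "
from cell import ticket
print(ticket.hand_in())"
```

```text
the job is handed in; nothing more can be done
None
```

I pushed the tin lengthwise through the gap and it lies wholly on the mat; in the final top view the bystanders in shot hadn't moved (pen cup and notepad were out of frame), the arm is clear, and the job is handed in.

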